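# Load a sample into the analyser and hold its interlocked press down

### The job

Take the blue-capped sample canister from the grey compartment tray and stand it in the analyser's round well, fully home and let go. Then press the red safety catch's tab all the way down to free the press lever, and only after that pull the lever by its black bar over and down to its stop, so that its pad presses on the canister; keep the lever down against its spring: the program finishes while the gripper still holds it down. Leave the other canisters and everything else on the bench where they are.

Things in the scene. Friction and masses are not known exactly. Their poses are not given: they have to be found in the camera images.
- blue_centre (a point): Centre (half-way up) of the blue canister: upright aluminium cylinder, diameter 30 mm, height 40 mm, upper 16 mm blue; about 50 to 100 g. It stands in one of the tray's three compartments, which one varies.
- orange_centre (a point): Centre of the canister with the orange top, same size; stays in the tray.
- white_centre (a point): Centre of the canister with the white top, same size; stays in the tray.
- tray_mid (a point): Middle of the inner floor (4 mm above the bench) of the fixed grey tray: 120 mm along its x, 186 mm along its y, rim 22 mm above the bench, walls and dividers 4 mm; three compartments side by side along y, each about 112 mm (x) by 57 mm (y).
- well (a point): Centre of the floor of the round well in which the canister stands, in an aluminium block (80 x 80 mm, 12 mm high) on the analyser's deck. Well diameter 36 mm (mouth chamfered 3 mm), depth 12 mm, so 28 mm of a seated canister stands out; its floor is 55 mm above the bench. Same axes as the analyser.
- press_hinge (a point): Middle of the press lever's hinge line, which runs along the analyser's y, 115 mm behind the well (analyser x) and 115 mm above the bench; same axes as the analyser.
- press_lever (a joint): Lever angle (rad): 0 raised, leaning back 0.13 past upright; grows as it swings over to the front and down; 1.70 at its stop, level. Two side arms (14 mm square, 65 mm left and right of the middle) carry the bar. A spring lifts it whenever let go; pulling takes 3 N at the bar at first, 6 N near the bottom, 6 N more in the last 0.08 rad. Blocked after about 0.1 rad while the catch is closed.
- bar_centre (a point): Middle of the black round bar (handle) across the lever's end: diameter 16 mm, 144 mm long along the analyser's y, 120 mm free between the side arms, 190 mm from the hinge line. At lever angle q it lies 190*cos(1.70-q) mm before the hinge (analyser -x) and 190*sin(1.70-q) mm above it: 303 mm above the bench when raised, 115 mm at the stop.
- press_pad: The black rubber pad (diameter 22 mm) on a spring under the lever's crosspiece; it gives up to 14 mm, pressing with 3 N at first touch and about 10 N at the lever's stop. Origin in the crosspiece, 115 mm from the hinge.
- catch (a joint): Angle of the red catch (rad): 0 to 0.2 at the start (closed: its inner finger lies before the lever's right arm), 1.2 fully flipped (its stop); the lever is free above about 1.0. Rocker on a post, pivot along the analyser's x, 10 mm before the hinge line, 95 mm right (-y) of the middle, 155 mm above the bench. Stays where it is left; takes 1 to 2 N at the tab.
- catch_tab (a point): Point in the red tab, 55 mm from the catch's pivot, 13 mm from its outer end. The tab (22 mm wide along the analyser's x, 68 mm long, 7 mm thick) points to the analyser's right (-y), rising 0.55 rad at catch angle 0 and falling 0.65 rad at 1.2: press it straight down from above. This point goes from 184 mm down to 122 mm above the bench.
- beaker: Glass beaker, diameter 72 mm, height 95 mm; leave alone. Origin under its centre.
- wash_bottle: White bottle with red cap, diameter 64 mm, height 160 mm; leave alone. Origin under its centre.
- jar: Amber jar, diameter 60 mm, height 75 mm; leave alone. Origin under its centre.
- spatula: Small steel lab spatula, 200 mm long, 18 mm wide, 5 mm thick, lying flat; leave alone.
- analyser: White and blue analyser, fixed to the bench, at a different place and yaw each time. Axes: x from its front (robot side) to its rear, y left, z up. Origin on the bench, 55 mm behind the well and 60 mm before the lever's hinge. Its deck, 55 mm high, spans x -110 to 150 mm, y -115 to 115 mm; a grey block at the rear (x 100 to 150) is 110 mm high.
Mind the look-alikes: they are no part of the job. What is shaped like the part that bears blue_centre but brown or green is not meant.

How it is judged (in metres and radians):
On the way, in this order (a step that is already met when the one before it is completed fails the run):
1. the blue canister stands in the well and is let go, the catch still closed (horizontal distance between blue_centre and well below 0.005 m and z of blue_centre in the frame of well between 0.016 and 0.023 m and angle between blue_centre's own z axis and vertical below 0.1 rad and contact force between the fingers and canister_blue below 0.2 N and value of joint catch below 0.6 rad), for 0.2 s.
2. the catch is flipped while the lever is still up (value of joint catch above 1 rad and value of joint press_lever below 0.2 rad), for 0.2 s.
At the end, for the whole second after the job is handed in: Blue canister upright in the well (within 5 mm of centre, foot within 3 mm of the floor), not touched by the fingers; catch past 0.95 rad; lever within 0.05 rad of its stop, pad pressing the canister with over 4 N, fingers holding the lever with over 2 N (horizontal distance between blue_centre and well below 0.005 m and z of blue_centre in the frame of well between 0.016 and 0.023 m and angle between blue_centre's own z axis and vertical below 0.1 rad and value of joint catch above 0.95 rad and value of joint press_lever above 1.65 rad and contact force between press_pad and canister_blue above 4 N and contact force between the fingers and press_lever above 2 N and contact force between the fingers and canister_blue below 0.2 N); the arm keeps its last pose, push and grip.
It fails at once if the lever is forced past the closed catch (value of joint press_lever above 0.3 rad and value of joint catch below 0.6 rad).
It fails at once if another canister is displaced by more than 30 mm (distance of any of orange_centre, white_centre from where it was at the start of the episode above 0.03 m).
It fails at once if the beaker, bottle, jar or spatula is displaced by more than 30 mm (distance of any of beaker, wash_bottle, jar, spatula from where it was at the start of the episode above 0.03 m).
It also fails if it takes over 72 s, if anything falls off the work surface, if the arm or the gripper's body presses on something with over 40 N, if the wrist force passes 120 N, or if a joint passes its speed limit or range.

### The arm

A 6-joint arm with a two-finger parallel gripper is mounted at the origin on the work surface. World frame = base frame: x ahead of the robot, y to its left, z up, the work surface at z = 0. Lengths are in mm, angles in degrees, forces in N, time in s.
With the tool pointing down it reaches from about 300 to 775 mm from the base axis. Payload 14.6 kg.
Tool frame: the origin (TCP) lies between the finger pads; the fingertips stand 11 mm ahead of it and the grasp point (between the pads) lies 8 mm behind it; z points along the fingers, y is the direction in which the jaws open and shut (so a half turn about z gives the same grasp; the last joint's range is limited). The gripper opens to 85 mm and grips with 20 to 120 N. Pads are 22 mm wide; open, the fingers measure 114 mm over their backs; the gripper's body (76 mm by 85 mm) begins 54 mm behind the grasp point. The pads swing forward as they close: fully open they stand 13 mm farther back than shut.
Start: joints at [60.183, 17.183, 87.147, -0, 75.671, -3.816], TCP at [241.107, 494.324, 203.181] pointing down, gripper open.
Joint ranges: [-173.82, 173.82], [-45.26, 126.66], [13.44, 144.39], [-59.66, 239.66], [0, 175.72], [-146.38, 146.38]. Speed limits (degrees/s): [127.2, 127.2, 147.25, 180, 180, 180].

### API

Orientations are given as a 3x3 rotation matrix whose columns are the frame's x, y, z axes.
In Python, from bench import manip, jaws, inverse_kinematics, get_image, camera_info, ticket gives the robot as it stands. The module is installed in compiled form; this text tells all that it offers. Calls block until the motion is done:
- manip.move_ptp(position, orientation): joint-space move of the TCP to a pose.
- manip.line_to(position, feed=150, attitude=None, f_stop=None): straight line of the TCP; attitude=None keeps the orientation; feed is the mean speed in mm/s. With f_stop (N) it stops when the force on the tool has changed by that much, and returns True; else False.
- manip.set_joints(angles): joint-space move.
- jaws.gripper_to(opening): finger opening in mm; the grip force is fixed at half the most; returns when the fingers have stopped.
- manip.pause(seconds).
- inverse_kinematics(position, orientation): joint angles nearest the present ones, or None.
- manip.read_state(): the state.
- get_image(name): name is "side" or "top"; returns the picture (420x560x3 uint8, red, green, blue); there is no depth.
- camera_info(name): a dict with "fx", "fy", "cx", "cy" (pixels), "D" ([k1, k2, p1, p2, k3] as OpenCV has them; the pictures are not rectified), "rvec" (rotation vector, rad) and "tvec" (3), from world to camera coordinates, as OpenCV has them. Camera axes: x right, y down, z forward; pixel columns grow to the right and rows downward; lengths in mm; the calibration is good to about 2 mm. A picture is of the moment at which its call begins. camera_info takes no time and is no camera call.
A pose or a line that the arm cannot do raises manip.MotionError and nothing moves.
- ticket.finish_job(): hands the job in, once; it reports no verdict.
The state is a dict: "t": time; "joints": joint angles; "joint_velocities": joint speeds; "tau": joint torques, N m; "ee_pos": TCP position; "tool_rot": TCP orientation; "ft_force": force on the tool from outside, world axes, zero at the start; "moment": the same for the moment, N m; "opening": finger opening in mm.
Only numpy, scipy, OpenCV 4.12 (cv2) and the standard library are available. Lean on these libraries where they do the work, as an engineer would, in place of code of your own. Each camera call takes 0.05 s, during which the arm holds its last target. There are 200 camera calls.

## Working session

There is one attempt and no reset: what is moved stays moved. The work goes in short steps, each a Python script; the robot and the scene stay as the last script left them, time stands still between calls to the robot, and variables do not carry over. Pictures are saved under pics/ and viewed, on a budget of 10 in all, crops included, one or two more only if the job needs it, and the job is handed in when it is done.

```bash
mkdir -p pics; python3 - <<'E'
from bench import *
import cv2
for n in("top","side"):
    im=get_image(n); cv2.imwrite(f"pics/{n}0.png",im[...,::-1]); print(n,camera_info(n))
E
```

```text
top {'fx': 530.0669712067042, 'fy': 530.0669712067042, 'cx': 289.1429370987463, 'cy': 205.3438544133157, 'D': array([-0.13355516,  0.        ,  0.        ,  0.        ,  0.        ]), 'rvec': array([ 2.1955206 , -2.1998904 ,  0.06643379]), 'tvec': array([ -23.94195275,  522.68421098, 1757.46376403])}
side {'fx': 403.3426994165354, 'fy': 403.3426994165354, 'cx': 274.7984130072317, 'cy': 204.69058344001152, 'D': array([-0.06340922,  0.        ,  0.        ,  0.        ,  0.        ]), 'rvec': array([ 2.19647067, -0.03440027,  0.02844127]), 'tvec': array([-508.81228615,  125.58881716, 1329.74406344])}
```

View pics/top0.png

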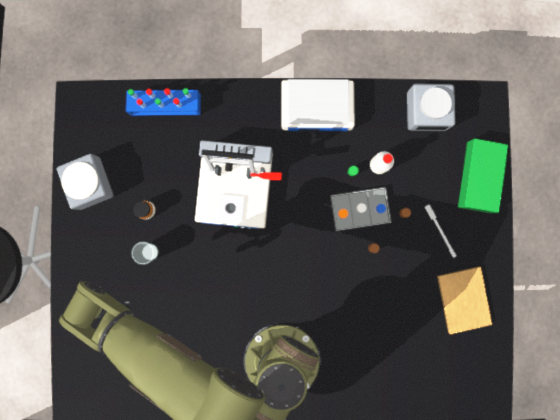

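View pics/side0.png

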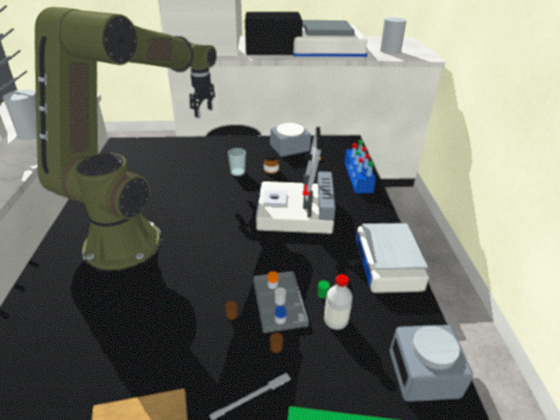

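The top view shows the blue cap at about (381,209), the well at about (231,208), and the red tab at about (265,176). The analyser is nearly square to the robot.

```bash
cat > h.py <<'E'
import numpy as np, cv2
from bench import *
def cam(n):
    c=camera_info(n); K=np.array([[c['fx'],0,c['cx']],[0,c['fy'],c['cy']],[0,0,1.]])
    R=cv2.Rodrigues(c['rvec'])[0]; return K,c['D'],R,c['tvec'],c['rvec']
def ray(n,uv):
    K,D,R,t,_=cam(n); p=cv2.undistortPoints(np.array([[uv]],float),K,D)[0,0]
    return -R.T@t, R.T@np.array([p[0],p[1],1])
def plane(n,uv,z):
    o,d=ray(n,uv); return o+d*(z-o[2])/d[2]
def proj(n,P):
    K,D,R,t,rv=cam(n); return cv2.projectPoints(np.array(P,float).reshape(-1,1,3),rv,t,K,D)[0][:,0]
def two(u1,u2):
    A=[];b=[]
    for n,u in(("top",u1),("side",u2)):
        o,d=ray(n,u); d/=np.linalg.norm(d); M=np.eye(3)-np.outer(d,d); A.append(M);b.append(M@o)
    return np.linalg.lstsq(np.vstack(A),np.hstack(b),rcond=None)[0]
def blobs(im,lo,hi,amin=8):
    m=cv2.inRange(cv2.cvtColor(im,cv2.COLOR_RGB2HSV),lo,hi)
    n,l,s,c=cv2.connectedComponentsWithStats(m)
    return [(c[i].round(1),s[i].tolist()) for i in range(1,n) if s[i][4]>=amin]
E
python3 - <<'E'
from h import *
t=cv2.imread("pics/top0.png")[...,::-1].copy(); s=cv2.imread("pics/side0.png")[...,::-1].copy()
for n,im in(("top",t),("side",s)):
    print(n,"blue",[b for b in blobs(im,(105,120,60),(130,255,255))])
    print(n,"red",blobs(im,(0,180,120),(6,255,255)))
a=cv2.resize(t[130:240,185:295],None,fx=5,fy=5,interpolation=cv2.INTER_CUBIC)
b=cv2.resize(s[120:240,245:345],(458,550),interpolation=cv2.INTER_CUBIC)
cv2.imwrite("pics/crop.png",np.hstack([a[:,:340*5],b])[:, :, ::-1][:, :1100] if 0 else cv2.resize(np.hstack([a,b]),(798,435))[...,::-1])
# well hole
g=cv2.cvtColor(t,cv2.COLOR_RGB2GRAY); w=g[195:222,215:248]
n,l,st,c=cv2.connectedComponentsWithStats((w<110).astype(np.uint8))
print([(c[i]+[215,195],st[i]) for i in range(1,n)])
m=(cv2.inRange(cv2.cvtColor(t,cv2.COLOR_RGB2HSV),(0,0,170),(180,60,255)))[135:235,185:285]
cs=max(cv2.findContours(m,0,1)[0],key=cv2.contourArea); print(cv2.approxPolyDP(cs,4,True)[:,0]+[185,135])
print("blue",plane("top",(381,209),44))
E
```

```text
top blue [(array([164.1, 103.5]), [125, 89, 76, 28, 1611]), (array([293.7, 129. ]), [288, 128, 12, 3, 33]), (array([332.9, 129.1]), [319, 128, 28, 4, 87]), (array([380.8, 208. ]), [377, 204, 9, 9, 66])]
top red [(array([148.6,  90.6]), [147, 88, 4, 6, 19]), (array([166.8,  90.3]), [165, 88, 4, 6, 19]), (array([175.9, 101.2]), [174, 99, 4, 5, 13]), (array([139.3, 101.7]), [138, 100, 4, 4, 10]), (array([387.5, 158.2]), [384, 155, 8, 8, 55]), (array([270.3, 175.5]), [251, 172, 31, 9, 167])]
side blue [(array([329.7,  54.5]), [292, 52, 75, 5, 155]), (array([358.6, 174.8]), [344, 148, 32, 46, 817]), (array([363.9, 260.9]), [356, 234, 16, 52, 220]), (array([280.1, 311.4]), [275, 306, 11, 12, 114])]
side red [(array([354.5, 145.2]), [353, 143, 4, 5, 13]), (array([363.9, 148.6]), [363, 147, 3, 4, 9]), (array([367.3, 155.8]), [366, 154, 3, 5, 9]), (array([305.5, 191. ]), [303, 185, 6, 10, 29]), (array([341.6, 279.5]), [336, 274, 13, 12, 115])]
[(array([228.25      , 208.14285714]), array([11,  9,  7,  8, 28], dtype=int32))]
[[201 141]
 [195 220]
 [263 227]
 [269 180]
 [249 179]
 [246 169]
 [262 172]
 [262 166]
 [269 171]
 [270 164]
 [260 162]
 [269 160]
 [270 148]
 [255 147]
 [253 159]
 [259 162]
 [216 156]
 [208 160]
 [200 154]
 [202 148]
 [214 149]
 [216 143]
 [218 150]
 [224 144]
 [225 150]
 [232 145]
 [237 151]
 [246 145]]
blue [ 508.39844629 -328.02852406   44.        ]
```

View pics/crop.png

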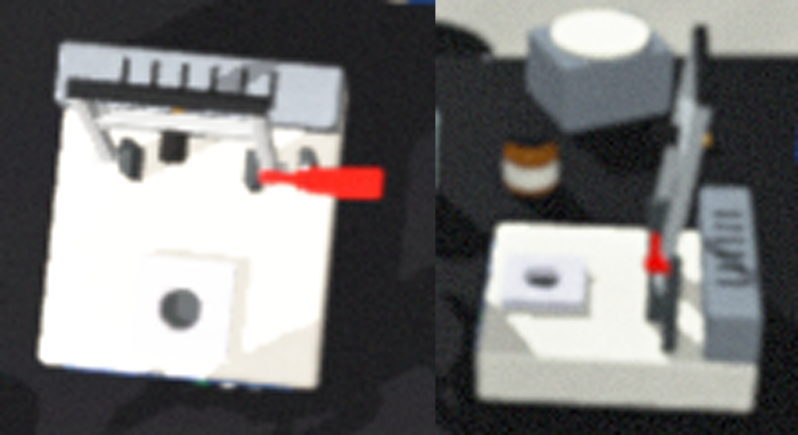

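Crop: well hole at about (230.4,207.8) in the full top image, front deck corners at about (194.5,221.5) and (266,228), bar from (202,152) to (253,156). The lever is up and the catch is closed.

```bash
python3 - <<'E'
from h import *
t=cv2.imread("pics/top0.png")[...,::-1].copy()
print("blue top",plane("top",(380.8,208.),42), "2view",two((380.8,208.),(280.1,311.4)))
g=cv2.cvtColor(t,cv2.COLOR_RGB2GRAY).astype(float)[200:216,222:239]
w=np.clip(200-g,0,120); w[w<40]=0
yy,xx=np.mgrid[200:216,222:239]; u=((w*xx).sum()/w.sum(),(w*yy).sum()/w.sum()); print(u,w.sum()/w.max())
W=plane("top",u,64); print("well",W)
def yaw(a,b,z):
    d=plane("top",a,z)-plane("top",b,z); return np.degrees(np.arctan2(-d[0],d[1])),np.linalg.norm(d)
c=lambda x,y:(184.6+x/3.958,129.6+y/3.955)
print("front",yaw(c(38,362),c(320,388),55)); print("bar",yaw(c(68,88),c(272,103),303)); print("block",yaw(c(60,43),c(346,68),110))
print("block80",yaw(c(142,336),c(232,345),67),yaw(c(148,252),c(238,260),67))
print("blk mid",[plane("top",c(*p),67) for p in((142,336),(232,345),(148,252),(238,260))])
print("left edge", [plane("top",c(*p),55) for p in((38,362),(320,388))],[plane("top",c(*p),110) for p in ((60,43),(346,68))])
for y in (-3,-4,-5,-6,-7):
    a=np.radians(y); X=np.array([np.cos(a),np.sin(a),0]);Y=np.array([-np.sin(a),np.cos(a),0]);O=W*[1,1,0]+55*X
    for nm,P in dict(fl=O-110*X+115*Y+[0,0,55],fr=O-110*X-115*Y+[0,0,55],bl=O+150*X+115*Y+[0,0,110],br=O+150*X-115*Y+[0,0,110],b1=O+(60+24.6)*X+72*Y+[0,0,303],b2=O+(84.6)*X-72*Y+[0,0,303]).items():
        p=proj("top",P)[0]; print(y,nm,((p-[184.6,129.6])*3.957).round(),end=' ')
    print()
E
```

```text
blue top [ 511.80152689 -327.76109835   42.        ] 2view [ 511.65840652 -328.80869513   36.18192084]
(np.float64(229.78841387856258), np.float64(207.78934324659232)) 57.13274336283186
well [512.35256344 168.28626425  64.        ]
front (np.float64(-5.310840148382066), np.float64(234.22749127303442))
bar (np.float64(-4.472533118721385), np.float64(146.19546845949154))
block (np.float64(-5.281079945106086), np.float64(232.14755679052627))
block80 (np.float64(-5.780052491523929), np.float64(74.28988211532159)) (np.float64(-5.2112974464950454), np.float64(74.3688538057874))
blk mid [array([490.28273329, 198.18441421,  67.        ]), array([482.80100494, 124.27223439,  67.        ]), array([559.34471877, 193.57448317,  67.        ]), array([552.58987427, 119.51303239,  67.        ])]
left edge [array([469.31181891, 285.88479903,  55.        ]), array([447.63196282,  52.66279855,  55.        ])] [array([725.69275849, 260.98835261, 110.        ]), array([704.32548485,  29.82622825, 110.        ])]
-3 fl [ 38. 369.] -3 fr [315. 384.] -3 bl [46. 46.] -3 br [330.  60.] -3 b1 [55. 93.] -3 b2 [256. 102.] 
-4 fl [ 37. 367.] -4 fr [314. 386.] -4 bl [50. 44.] -4 br [334.  63.] -4 b1 [58. 91.] -4 b2 [259. 104.] 
-5 fl [ 36. 364.] -5 fr [313. 388.] -5 bl [55. 42.] -5 br [338.  65.] -5 b1 [62. 90.] -5 b2 [262. 106.] 
-6 fl [ 35. 362.] -6 fr [311. 391.] -6 bl [60. 40.] -6 br [343.  68.] -6 b1 [65. 88.] -6 b2 [266. 108.] 
-7 fl [ 34. 359.] -7 fr [310. 393.] -7 bl [64. 38.] -7 br [347.  71.] -7 b1 [69. 87.] -7 b2 [269. 110.]
```

```bash
cat >> h.py <<'E'
def down(yaw):  # tool down, jaws opening along direction yaw (deg)
    a=np.radians(yaw); y=np.array([np.cos(a),np.sin(a),0]); z=np.array([0,0,-1.]); return np.column_stack([np.cross(y,z),y,z])
def best(p,yaw): # choose half turn with the smaller last joint
    c=[(abs(q[5]),R) for R in(down(yaw),down(yaw+180)) if (q:=inverse_kinematics(p,R)) is not None]
    return min(c,key=lambda k:k[0])[1]
def st():
    s=manip.read_state(); print(round(s['t'],1),np.round(s['ee_pos'],1),np.round(s['ft_force'],1),round(s['opening'],1),np.round(s['joints'],0))
E
python3 - <<'E'
from h import *
P=manip.read_state()['ee_pos']; R=best([511.7,-328,150],6)
manip.line_to([P[0],P[1],400],feed=300)
manip.move_ptp([420,-250,350],R)
jaws.gripper_to(52)
manip.move_ptp([511.7,-328,110],R); st()
for n in("top","side"): cv2.imwrite(f"pics/{n}1.png",get_image(n)[...,::-1])
a=cv2.resize(cv2.imread("pics/top1.png")[160:250,330:430],(500,450),interpolation=2)
b=cv2.resize(cv2.imread("pics/side1.png")[250:340,240:300],(300,450),interpolation=2)
cv2.imwrite("pics/c1.png",np.hstack([a,b]))
E
```

```text
5.1 [ 512.2 -328.3  111.7] [0.3 0.1 0.5] 52.6 [-36.  29.  83.  -0.  68. -42.]
```

View pics/c1.png

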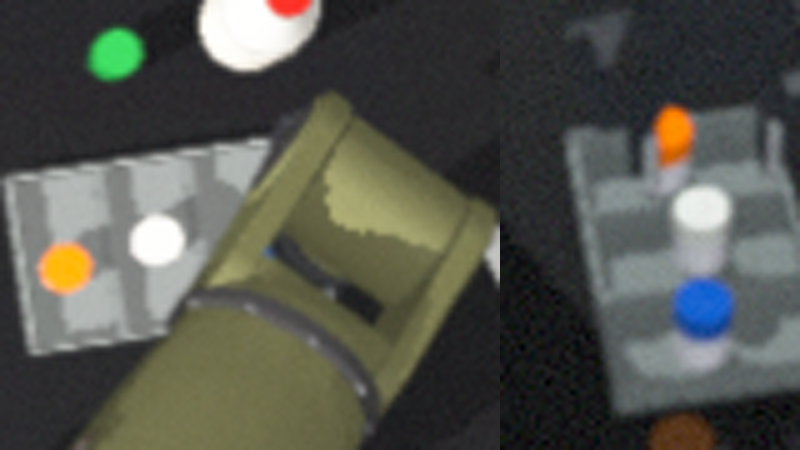

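The crops show the wrist above the blue compartment in the top view. The gripper isn't visible in the side crop, so I'm checking the whole side image.

```bash
python3 - <<'E'
from h import *
print(proj("side",[[512,-328,100],[512,-328,44],[512,-328,4]]).round(), proj("top",[512,-328,112]))
E
```

```text
[[281. 295.]
 [280. 309.]
 [280. 319.]] [[384.81683371 206.86888998]]
```

View pics/side1.png

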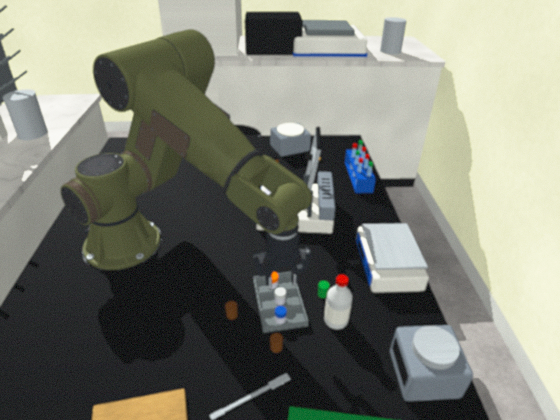

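```bash
python3 - <<'E'
from h import *
im=cv2.imread("pics/side1.png")[215:335,230:330]
im=(255*(im/255.)**.45).astype(np.uint8)
cv2.imwrite("pics/c2.png",cv2.resize(im,(500,600),interpolation=2))
E
```

```text
(no output)
```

View pics/c2.png

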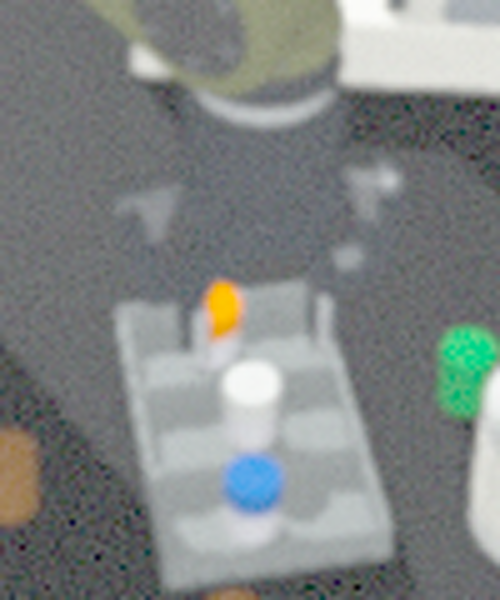

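Once brightened, the fingers straddle the canister column and are centred on it: gap mid at crop x≈255, cap at 253. I'm picking it up.

```bash
python3 - <<'E'
from h import *
print(manip.line_to([511.7,-328,30],feed=100,f_stop=10)); st()
jaws.gripper_to(0); st()
print(manip.line_to([511.7,-328,120],feed=120)); st()
for n in("top","side"): cv2.imwrite(f"pics/{n}2.png",get_image(n)[...,::-1])
im=cv2.imread("pics/side2.png")[215:335,230:330]
cv2.imwrite("pics/c3.png",cv2.resize((255*(im/255.)**.6).astype(np.uint8),(500,600),interpolation=2))
E
```

```text
False
6.1 [ 512.  -328.2   30.7] [0.6 1.2 0.6] 51.8 [-36.  35.  86.   0.  59. -42.]
6.7 [ 511.7 -328.    30. ] [-0.1  0.1 -0.6] 0.0 [-36.  35.  86.   0.  59. -42.]
False
7.6 [ 511.4 -327.7  119.1] [ 0.5 -0.5 -0.1] -0.0 [-36.  29.  82.  -0.  69. -42.]
```

View pics/c3.png

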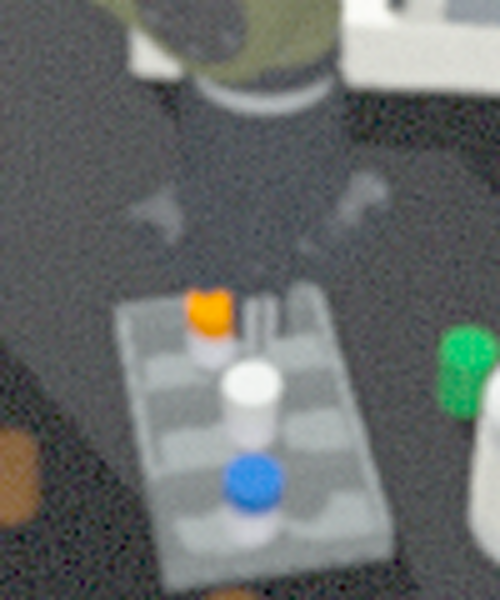

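The grasp missed: the opening read 0 and all canisters are untouched. In the side image the closed tips are at about (282,285), not where the state says. I'm measuring that mismatch.

```bash
python3 - <<'E'
from h import *
print("start tip proj",proj("side",[[241,494,192]]),proj("top",[[241,494,192]]))
print("tip now exp",proj("side",[[511.4,-327.7,108]]),proj("top",[[511.4,-327.7,108]]))
o,d=ray("side",(282,285))
for x,y,z in [plane("side",(282,285),z) for z in(108,120,140,160)]: print(x,y,z)
s=cv2.imread("pics/side0.png")[50:130,170:240]; u=cv2.imread("pics/side2.png")[235:300,245:315]
f=lambda i:cv2.resize((255*(i/255.)**.5).astype(np.uint8),(395,450),interpolation=2)
cv2.imwrite("pics/c4.png",np.hstack([f(s),f(u)]))
E
```

```text
start tip proj [[204.65522232 124.94674577]] [[118.32232399 295.41089429]]
tip now exp [[280.59409393 292.62421426]] [[384.49147404 207.12098452]]
516.2433021792142 -301.8682859788307 108.0
515.4687237521804 -312.98350222213935 119.99999999999989
514.1777597071241 -331.5088626276539 139.9999999999999
512.8867956620678 -350.0342230331685 159.9999999999999
```

View pics/c4.png

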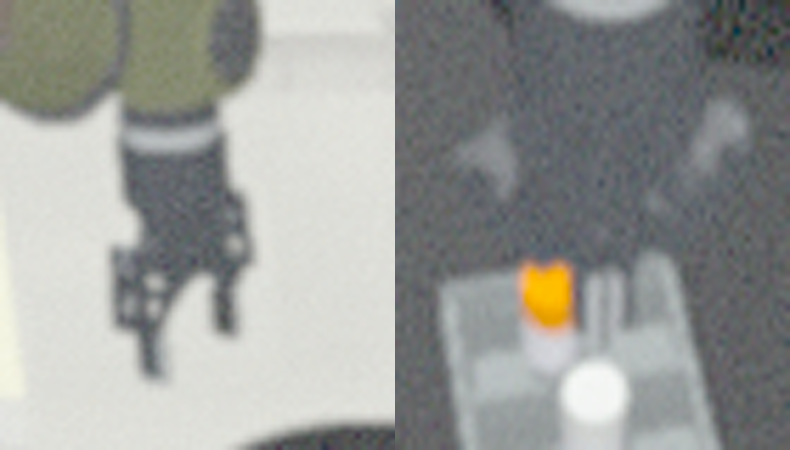

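Both pictures put the tips about 30–40 mm higher than the state implies. The camera pair itself is consistent, giving cap mid z=36. I'll touch the bare bench with closed fingers to settle it.

```bash
python3 - <<'E'
from h import *
R=manip.read_state()['tool_rot']
manip.line_to([511.4,-328,200],feed=250)
manip.move_ptp([450,-130,120],R)
print(manip.line_to([450,-130,25],feed=120,f_stop=8)); st()
print(manip.line_to([450,-130,-45],feed=40,f_stop=6)); st()
for n in("top","side"): cv2.imwrite(f"pics/{n}3.png",get_image(n)[...,::-1])
u=proj("side",[[450,-130,0],[450,-130,11],[450,-130,40]]); print(u); c=u[0].astype(int)
im=cv2.imread("pics/side3.png")[c[1]-50:c[1]+20,c[0]-35:c[0]+35]; print(c)
manip.line_to([450,-130,120],feed=200)
cv2.imwrite("pics/c5.png",cv2.resize((255*(im/255.)**.4).astype(np.uint8),(560,560),interpolation=2))
E
```

```text
False
10.0 [ 450.5 -130.3   25.6] [ 0.4 -0.4 -0.1] -0.3 [-21.  21. 109.   0.  50. -27.]
True
11.2 [ 450.  -130.   -28.1] [-2.7  1.6 11.3] -0.1 [-21.  27. 110.   0.  43. -27.]
[[257.08758763 268.1285193 ]
 [257.02098263 265.5561927 ]
 [256.84238867 258.63935315]]
[257 268]
```

View pics/c5.png

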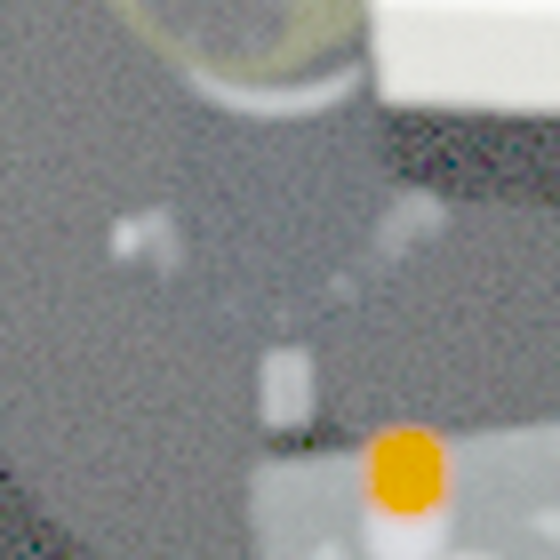

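Contact came at a reported z of -28 against a nominal 11, so the real tool sits 39 mm higher than reported. Next I'm checking for a lateral offset from the side pictures.

```bash
python3 - <<'E'
from h import *
a=cv2.imread("pics/side3.png",0).astype(int); b=cv2.imread("pics/side0.png",0).astype(int)
print("contact frame"); print(a[258:280,250:268]); print("bg"); print(b[264:278,250:268])
for v in (270,271,272,273): print(v,plane("side",(258,v),0))
c=cv2.imread("pics/side2.png",0).astype(int); print("tray frame");print(c[272:292,272:293])
print("start exp z+39", proj("side",[[241,494,231+8],[241+29,494,239],[241-29,494,239]]))
E
```

```text
contact frame
[[ 43  41  43  38  39  43  43  53  43  43  40  37  40  43  40  43  42  35]
 [ 35  42  43  42  36  42  42  52  40  42  33  42  39  39  42  44  37  39]
 [ 38  42  41  40  46  42  42  40  39  45  42  40  37  40  42  43  40  45]
 [ 47  39  39  39  43  56  65  63  67  70  57  48  33  39  44  48  41  40]
 [ 41  40  47  41  54  77  98 102 100  96  71  46  44  44  46  41  41  44]
 [ 41  45  43  40  59 100 114 109 115 110  87  54  41  41  38  45  38  45]
 [ 47  45  37  41  69 101 119 115 119 120  91  56  39  46  42  40  39  40]
 [ 47  42  42  43  64  99 120 110 113 114  90  51  44  36  46  42  40  40]
 [ 44  48  39  42  63 106 117 108 110 111  88  58  43  43  41  37  45  44]
 [ 46  40  46  37  63 100 120 110 102 107  86  56  39  41  33  44  45  45]
 [ 42  46  42  39  61  99 120 111 105 104  89  54  34  38  39  47  44  47]
 [ 42  45  41  45  66  96 117 105 102 104  74  47  35  31  42  35  43  42]
 [ 41  36  40  39  53  90 106  97  88  80  66  32  25  31  42  38  40  37]
 [ 50  44  40  34  48  53  64  59  49  43  43  20  24  19  26  43  45  51]
 [ 41  44  41  42  41  37  36  26  2
[... 3005 characters left out ...]
120 124 128 115 118 132 140 139 138 140 140 140
  140 136 137]
 [176 179 174 164 145 131 123 138 148 146 148 140 136 142 136 141 140 134
  142 138 138]
 [172 170 164 154 153 155 178 187 193 194 184 169 148 144 137 135 139 143
  136 136 133]
 [154 150 141 153 180 211 227 230 232 229 229 212 183 150 135 129 127 128
  127 122 114]
 [124 121 140 183 222 232 238 237 236 236 235 233 215 178 130 115 110 111
  106 104 107]
 [114 113 149 205 234 237 234 233 235 235 234 236 229 197 132 103  96  93
   96  98  96]
 [104 114 167 215 235 237 235 233 233 234 235 234 232 202 147 102  99  93
  100  96  96]]
start exp z+39 [[203.59622423 114.07225737]
 [210.88753771 113.9873398 ]
 [196.30513254 114.16108471]]
```

The finger's near edge lies at row 271 against 270.7 predicted, so only z is off. I'm adding a 39 mm tool correction and grasping again.

```bash
cat >> h.py <<'E'
DZ=39.  # real tool sits 39 mm higher than reported (tool down)
def L(p,feed=150,**k): return manip.line_to([p[0],p[1],p[2]-DZ],feed=feed,**k)
def J(p,R): manip.move_ptp([p[0],p[1],p[2]-DZ],R)
E
python3 - <<'E'
from h import *
R=manip.read_state()['tool_rot']; b=[511.7,-328.]
J([450,-130,190],R); jaws.gripper_to(52); J(b+[130],R)
print(L(b+[29],feed=100,f_stop=10)); st()
jaws.gripper_to(0); st()
L(b+[140],feed=120); st()
im=get_image("side"); cv2.imwrite("pics/side4.png",im[...,::-1]); print(blobs(im,(105,120,60),(130,255,255)))
for z in (140+6,): print(proj("side",b+[z]))
E
```

```text
False
15.0 [ 512.1 -328.3   -9.3] [-1.   0.9  1.2] 51.8 [-36.  39.  86.  -0.  55. -42.]
15.3 [ 512.1 -328.3   -9.1] [1.  1.2 5.2] 28.7 [-36.  39.  86.  -0.  55. -42.]
16.4 [ 511.3 -327.8  100.1] [ 0.   0.5 -1.3] 28.3 [-36.  30.  83.  -0.  67. -42.]
[(array([329.9,  54.5]), [292, 53, 75, 4, 154]), (array([358.6, 174.8]), [344, 148, 32, 46, 809]), (array([363.8, 260.5]), [356, 233, 16, 53, 221]), (array([281.7, 282.1]), [276, 276, 12, 13, 128])]
[[280.97487955 282.29343255]]
```

Grasped (opening 28.5), and the cap appears where predicted. Before placing, I'm refining the well centre from the saved starting pictures.

```bash
python3 - <<'E'
from h import *
t=cv2.imread("pics/top3.png"); g=cv2.cvtColor(t,cv2.COLOR_BGR2GRAY)
print(g[199:217,219:246].astype(int))
s=cv2.imread("pics/side0.png",0); print(s[188:206,262:290].astype(int))
for w in((513,164.3),(512.4,168.3)): print(proj("top",[[*w,64],[*w,67]]),proj("side",[[*w,64],[*w,67]]))
print(proj("top",[[513+18,166,64],[513-18,166,64],[513,184,64],[513,148,64]]))
E
```

```text
[[254 254 254 254 254 254 254 254 254 254 254 254 254 254 254 254 254 253
  253 253 254 254 254 254 251 232 234]
 [254 254 254 254 254 254 254 254 254 254 254 254 254 254 254 254 254 254
  254 254 254 254 254 253 251 236 234]
 [254 254 254 254 254 254 254 253 253 253 253 253 253 253 254 254 254 254
  254 254 254 254 254 254 251 232 234]
 [254 254 254 254 254 254 253 252 248 245 242 244 249 250 252 253 254 254
  254 254 253 253 254 253 250 231 235]
 [254 254 254 254 254 253 252 243 223 193 165 147 153 166 218 249 254 254
  254 254 254 254 254 252 245 230 233]
 [254 254 254 254 254 253 244 205 142 110 105 118 121 124 141 203 250 254
  254 254 254 254 253 252 245 236 235]
 [254 254 254 254 254 251 219 146  98  87  99 118 118 120 120 139 224 253
  253 254 253 253 253 252 244 237 235]
 [254 254 254 254 253 245 185 112  90  91  99 117 121 121 121 128 179 239
  251 253 253 253 253 252 241 236 235]
 [254 254 254 254 253 243 176 102  86  89  98 119 118 121 120 126 175 243
  253 253 254 253 253 251 239 235 234]
 [254 254 254 254 253 238 169  98  86  87  98 117 120 122 119 127 180 246
  254 254
[... 2694 characters left out ...]
4 203 186 185 178 176 179 179 184 189 188 192 190 195 190 189 192 193
  193 200 202 202 197 185 180 197 231 242]
 [204 191 176 171 173 168 168 173 171 172 173 173 173 177 170 173 169 173
  173 173 177 175 180 172 173 200 234 244]
 [187 183 174 172 175 171 169 173 172 170 174 170 174 173 168 174 168 174
  166 169 174 169 172 175 173 196 231 243]]
[[231.01262807 207.58827424]
 [230.91790787 207.54276276]] [[274.39312636 196.34229547]
 [274.39921904 195.65142786]]
[[229.78425187 207.7747713 ]
 [229.68740432 207.72958559]] [[274.18731542 195.70974252]
 [274.19314517 195.01965473]]
[[230.51166729 202.0601705 ]
 [230.47168609 213.12413789]
 [224.96837305 207.59856927]
 [236.01763859 207.57969192]]
```

Hole centre from half-level edges: (230.0,207.9), which gives a well at about (512,167.3). Now placing it.

```bash
python3 - <<'E'
from h import *
print(plane("top",(230.0,207.9),64))
w=[512.,167.3]; Y=-5.3
L([511.7,-328,200],feed=250)
R=best([w[0],w[1],150],Y)
J([420,-60,230],R); J([430,160,200],R); L(w+[130],feed=200); L(w+[97],feed=100); manip.pause(.3); st()
f0=manip.read_state()['ft_force']
print(L(w+[80.5],feed=30,f_stop=5)); st()
E
```

```text
[511.99135172 167.59553339  64.        ]
20.3 [512.2 167.4  58.5] [-0.3 -0.2 -1.2] 28.1 [14. 25. 97. -0. 58. 19.]
True
20.9 [511.7 167.2  41.8] [-0.4 -0.   5.6] 28.3 [14. 27. 98. -0. 56. 19.]
```

Contact at foot height ≈55.8 with no side force, so it's on the well floor. Releasing and checking.

```bash
python3 - <<'E'
from h import *
w=[512.,167.3]
jaws.gripper_to(50); st(); L(w+[180],feed=150); 
J([400,150,220],manip.read_state()['tool_rot'])
for n in("top","side"):
    im=get_image(n); cv2.imwrite(f"pics/{n}5.png",im[...,::-1]); print(n,[b for b in blobs(im,(105,120,60),(130,255,255)) if 200<b[0][0]<300])
print(proj("top",w+[95]),proj("side",[[*w,95],[*w,87]])); st()
a=cv2.resize(cv2.imread("pics/top5.png")[130:240,185:295],(450,450),interpolation=2)
b=cv2.resize(cv2.imread("pics/side5.png")[150:220,250:305],(350,450),interpolation=2)
cv2.imwrite("pics/c6.png",np.hstack([a,b]))
E
```

```text
21.2 [511.3 167.1  41.3] [ 0.1 -0.5 -0.3] 50.0 [14. 27. 98. -0. 56. 19.]
top [(array([293.7, 129. ]), [288, 128, 12, 3, 33]), (array([229.6, 207.4]), [225, 203, 10, 10, 69])]
side [(array([274.2, 191.1]), [271, 188, 7, 7, 42])]
[[229.07902498 207.42478756]] [[274.14491428 188.65534584]
 [274.12936551 190.53448811]]
22.7 [400.4 150.  180.4] [-0.1 -0.2  0.3] 50.3 [ 16.   3. 107.   0.  70.  21.]
```

View pics/c6.png

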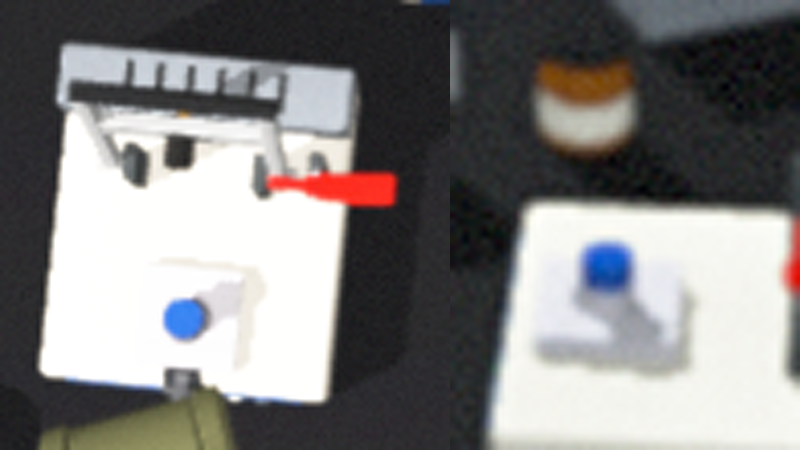

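The canister is seated and upright in the well: cap at (229.6,207.4), expected (229.1,207.4). The catch is closed and the lever is up. Next is the catch tab.

```bash
python3 - <<'E'
from h import *
X=np.array([.9957,-.0924]);Yv=np.array([.0924,.9957]); w=np.array([512,166.])
im=cv2.imread("pics/top5.png"); m=cv2.inRange(cv2.cvtColor(im,cv2.COLOR_BGR2HSV),(0,180,120),(6,255,255))
ys,xs=np.nonzero(m[165:190,240:300]); xs+=240; ys+=165; k=xs>=xs.max()-12
e=plane("top",(xs.max()+.5,ys[k].mean()),189)[:2]; print("tab end",(e-w)@X,(e-w)@Yv,"(expected 105,-153)")
p=w+105*X-144*Yv; p=w+((e-w)@X+105)/2*X+max(-147,min(-141,(e-w)@Yv+9))*Yv; print(p)
jaws.gripper_to(0); R=best([*p,200],-5.3)
J([400,0,260],R); J([p[0]-60,p[1],260],R); L([*p,245],feed=150); st()
print(L([*p,205],feed=80,f_stop=15)); st()
print(L([*p,128],feed=50,f_stop=20)); st()
L([*p,250],feed=150); J([400,0,260],R)
for n in("top","side"):
    im=get_image(n); cv2.imwrite(f"pics/{n}6.png",im[...,::-1]); print(n,[b for b in blobs(im,(0,180,80),(6,255,255)) if 240<b[0][0]<310 and b[0][1]<230])
q=[[*(w+105*X+s*Yv),155+h] for s,h in((-95-68*np.cos(.65),-68*np.sin(.65)),(-95-34*np.cos(.65),-34*np.sin(.65)))]
print(proj("top",q),proj("side",q)); st()
E
```

```text
tab end 105.92208926967956 -157.7322544360483 (expected 105,-153)
[603.42476214   9.88749948]
25.1 [602.8  10.  206.3] [0.1 0.2 0.7] -0.2 [-3. 24. 78.  0. 78.  3.]
False
25.7 [603.5   9.9 166.3] [-0.3  0.   0.2] 0.2 [-3. 26. 80.  0. 74.  3.]
True
27.0 [603.9   9.2  96.3] [-4.5 -4.7 11.3] -0.4 [-3. 30. 84. -0. 66.  3.]
top [(array([270.3, 176.7]), [257, 173, 23, 9, 122])]
side [(array([305. , 199.2]), [303, 182, 5, 29, 100])]
[[278.94100565 178.37823206]
 [270.23454022 176.9113252 ]] [[304.24835252 210.97785117]
 [304.55532853 200.84596472]]
28.9 [401.   -0.  220.8] [-0.5 -0.5  0.2] 0.4 [ -5.  -3. 108.  -0.  76.   0.]
```

The tab reached its stop: tip ≈124 mm, and the red blob's end is at row 211 as predicted for 1.2 rad. Now gripping the bar and swinging it along its arc.

```bash
cat >> h.py <<'E'
X=np.array([.9957,-.0924]); H=np.array([512,166.])+115*X
def bar(th,r=190.):  # TCP with grasp point on the bar
    return [*(H-r*np.cos(th)*X), 115+r*np.sin(th)-8]
E
python3 - <<'E'
from h import *
p=bar(1.70); R=best([p[0],p[1],310],-5.3); print(np.round(p,1))
J([450,120,400],R); jaws.gripper_to(50)
J([p[0],p[1],p[2]+60],R); st()
print(L(p,feed=80,f_stop=12)); st()
jaws.gripper_to(0); st()
for th in (1.6,1.5,1.4):
    L(bar(th),feed=80); st()
E
```

```text
[650.9 153.1 295.4]
31.0 [650.4 153.1 317.2] [ 0.1 -0.2  0.1] 50.1 [10. 31. 53.  0. 96. 15.]
False
31.9 [651.1 153.2 257.1] [-0.2  0.8 -0.4] 50.3 [10. 31. 60. -0. 88. 15.]
32.3 [651.2 153.1 256.9] [3.  0.2 3.2] 14.1 [10. 31. 60. -0. 88. 15.]
32.7 [632.6 154.9 258.8] [6.4 0.9 5.4] 14.2 [11. 29. 64. -0. 87. 16.]
33.1 [613.7 156.7 258.3] [3.6 1.1 7.8] 14.0 [11. 26. 67.  0. 86. 16.]
33.5 [595.1 158.4 255.5] [6.1 0.7 5. ] 14.1 [11. 24. 71.  0. 85. 17.]
```

The bar is gripped and forces are low. Continuing down to the stop.

```bash
python3 - <<'E'
from h import *
for th in (1.25,1.1,.95,.8,.65,.5,.37,.25,.15,.08):
    L(bar(th),feed=90); s=manip.read_state()
    if np.linalg.norm(s['ft_force'])>50: print("HIGH",th); st(); break
    if th in(.95,.5,.08): st()
else:
    b=bar(0); 
    print(L(b,feed=40,f_stop=40)); st()
    print(L([b[0],b[1],b[2]-5],feed=20,f_stop=30)); manip.pause(.4); st()
for n in("top","side"): cv2.imwrite(f"pics/{n}7.png",get_image(n)[...,::-1])
c=[cv2.resize(cv2.imread("pics/top7.png")[130:240,185:295],(400,450),interpolation=2),cv2.resize(cv2.imread("pics/side7.png")[130:230,240:340],(400,450),interpolation=2)]
cv2.imwrite("pics/c7.png",np.hstack(c))
E
```

```text
34.9 [517.4 165.9 222.4] [ 7.9  3.7 -0.4] 13.6 [14. 15. 87.  0. 78. 19.]
36.3 [461.9 171.  159.4] [8.8 3.6 2.4] 14.0 [16. 12. 99.  0. 68. 21.]
37.8 [438.7 173.2  83.4] [-0.1  2.9  8.5] 14.4 [ 17.  16. 107.   0.  58.  22.]
False
38.3 [437.9 173.2  68.7] [-5.5  2.4 14.4] 14.1 [ 17.  17. 107.   0.  56.  22.]
False
39.1 [437.8 173.3  64.1] [-6.9  2.1 20.1] 14.1 [ 17.  17. 108.   0.  55.  22.]
```

View pics/c7.png

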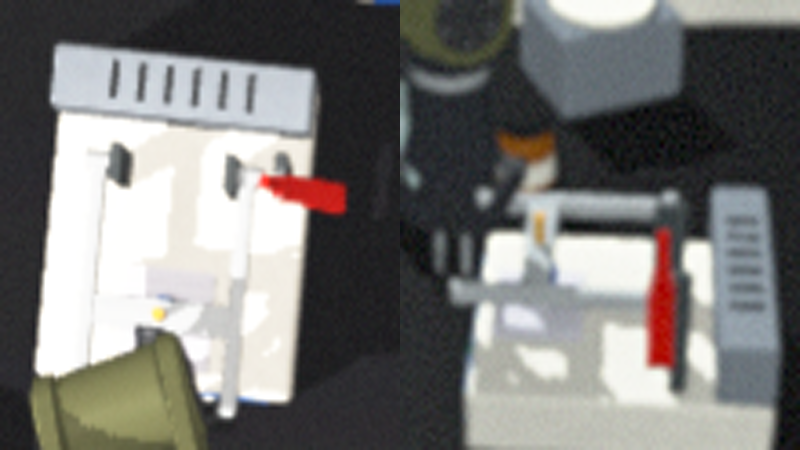

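The lever appears level with its crosspiece over the canister, and the right-hand bar end is at about side pixel (256,194). I'm pushing a little more to confirm the hard stop.

```bash
python3 - <<'E'
from h import *
Yv=np.array([.0924,.9957])
for th in(0,.05,.1):
    b=np.array(bar(th)); print(th,proj("side",[[*(b[:2]-72*Yv),b[2]+8],[*(b[:2]-65*Yv+0*X),b[2]+8+7]]).round(1))
b=bar(0)
for d in (7,9,11):
    r=L([b[0],b[1],b[2]-d],feed=15,f_stop=20); manip.pause(.3); st()
    if r or manip.read_state()['ft_force'][2]>38: break
cv2.imwrite("pics/side8.png",get_image("side")[...,::-1])
for n in(7,8):
    g=cv2.imread(f"pics/side{n}.png",0).astype(int); print(g[186:202,250:262])
E
```

```text
0 [[250.7 194.9]
 [250.9 192. ]]
0.05 [[250.7 192.5]
 [250.9 189.7]]
0.1 [[250.9 190.2]
 [251.  187.3]]
39.8 [437.9 173.3  63. ] [-13.2  -0.3  34.1] 14.0 [ 17.  17. 108.   0.  55.  22.]
40.4 [438.1 173.4  61.9] [-19.6  -3.3  48.5] 14.0 [ 17.  17. 108.   0.  55.  22.]
[[ 88  65  33  29  50  90 117 100  55  37  86 172]
 [ 88  52  29  22  47  88 115  96  53  44 103 199]
 [ 84  55  31  25  45  89 117  99  54  40 128 213]
 [ 74  52  30  29  42  90 110  91  58  56 138 232]
 [ 59  49  38  34  41  74  93  79  53  63 157 241]
 [ 43  40  66  86  85  78  81  75  66  85 156 232]
 [ 29  52 108 141 145 122 108 109 102 112 149 200]
 [ 32  59 120 165 174 155 142 136 138 139 149 167]
 [ 29  51 104 154 172 165 154 157 154 149 152 149]
 [ 36  52  91 135 158 156 153 153 153 149 153 151]
 [ 41  47  82 121 137 142 144 143 142 148 153 166]
 [ 33  48  58  91  98 108 103  97 109 144 188 206]
 [ 44  43  43  50  59  61  60  59  93 164 227 237]
 [ 43  40  41  42  37  41  39  49 111 188 239 247]
 [ 43  37  37  44  40  40  39  52 124 207 244 247]
 [ 41  39  42  42  48  42  36  56 138 228 247 243]]
[[100  73  38  31  51  93 120 100  63  35  88 171]
 [ 95  68  43  22  48  86 117  99  53  44 109 199]
 [ 89  59  36  22  44  88 116 104  61  49 122 216]
 [ 77  50  27  29  35  84 113  97  60  55 141 232]
 [ 55  44  38  28  34  73 101  91  58  64 155 240]
 [ 40  34  43  42  49  64  77  71  53  75 154 236]
 [ 31  37  76  99 101  88  89  90  80  97 154 208]
 [ 29  57 106 140 144 134 126 123 125 127 146 171]
 [ 32  57 109 147 158 152 154 149 150 145 148 151]
 [ 43  62 109 141 157 155 155 155 152 153 152 145]
 [ 36  57  97 124 142 147 144 145 142 149 151 159]
 [ 40  50  81  98 113 110 114 121 118 149 175 195]
 [ 37  49  48  62  64  76  78  76 104 165 218 238]
 [ 37  44  37  41  50  46  43  52 104 190 239 246]
 [ 42  46  41  47  45  40  37  50 123 207 245 245]
 [ 43  39  42  42  43  43  40  60 141 224 246 244]]
```

Stiffness jumped to about 14 N/mm, and the arm end is at row 194.6 against 194.9 predicted at the stop, so this is the hard stop. I'm easing back to moderate force and handing in.

```bash
python3 - <<'E'
from h import *
b=bar(0); L([b[0],b[1],b[2]-7.5],feed=15); manip.pause(.5); st()
im=get_image("side"); print([x for x in blobs(im,(0,180,80),(6,255,255)) if 240<x[0][0]<310 and x[0][1]<230])
s=manip.read_state()
if 20<s['ft_force'][2]<60 and s['opening']>10: ticket.finish_job(); print("handed in")
E
```

```text
41.2 [438.  173.4  62.8] [-15.4  -0.7  38.4] 14.4 [ 17.  17. 108.   0.  55.  22.]
[(array([305.1, 198.5]), [303, 181, 5, 30, 107])]
the job is handed in; nothing more can be done
handed in
```

The job is done and handed in at about 41 s. The blue canister stands in the well and is let go, the catch was then pressed fully open, and the gripper is holding the lever down at its stop. `finish_job` gave no verdict, so these are my own last checks:

- **Canister:** contact in the well came at a foot height of about 56 mm with no side force. After release, the cap appeared 0.5 px from where it should be in the top view. I could not see it clearly once the lever was down over it.
- **Catch:** the tab was pressed to its stop. The last side picture still shows the catch at its fully flipped position.
- **Lever:** the resistance rose sharply to about 14 N/mm at the end, which indicates the hard stop. The side arm's end was at row 194.6, against 194.9 predicted at the stop. The gripper still held the bar (opening 14 mm) with about 38 N upward on the tool.
- **Pad force:** the pad's force on the canister could not be measured. I infer it from the lever being at its stop.

**Disagreements and failures:**
- **Tool height:** the real tool sits about 39 mm higher than the reported position. Because of this the first grasp closed on air above the canister and moved nothing. I found the offset by touching the bare bench and corrected every later move for it.
- **Well position:** the deck corners put the well about 3–4 mm away from where the hole itself appeared. I used the hole, and the canister seated cleanly.
- **Picture budget:** I viewed 11 pictures, one over the budget of 10.

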